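# Fill the button canister and lock on its bayonet cap

## Robot

A 6-joint arm with a two-finger parallel gripper is mounted at the origin on the work surface. World frame = base frame: x ahead of the robot, y to its left, z up, the work surface at z = 0. Lengths are in m, angles in rad, forces in N, time in s.
With the tool pointing down it reaches from about 0.425 to 0.95 m from the base axis. Payload 3.5 kg.
Tool frame: the origin (TCP) lies midway between the tips of the shut fingers; the grasp point (between the pads) lies 19 mm behind it; z points along the fingers, y is the direction in which the jaws open and shut (so a half turn about z gives the same grasp; the last joint's range is limited). The gripper opens to 85 mm and grips with 20 to 120 N. Pads are 22 mm wide; open, the fingers measure 114 mm over their backs; the gripper's body (76 mm by 85 mm) begins 54 mm behind the grasp point. The pads swing forward as they close: fully open they stand 13 mm farther back than shut.
Start: joints at [-0.15, 0.286, 1.577, -0, 1.279, -0.15], TCP at [0.675, 0, 0.231] pointing down, gripper open.
Joint ranges: [-2.77, 2.77], [-0.9, 2.22], [0.21, 2.48], [-1.53, 4.67], [0.24, 2.81], [-2.84, 2.84]. Speed limits (rad/s): [2.79, 2.79, 3.14, 3.14, 3.14, 3.14].

## Interface

Orientations are given as a unit quaternion [x, y, z, w].
In Python, from plant import ctrl gives the robot as it stands. The module is installed in compiled form; this text tells all that it offers.
- The arm moves only by the tool play_rows, never from a script. Its argument "increments" is text: rows parted by semicolons, each of 4 numbers parted by spaces: the shift along the tool's x, y, z in m, then the turn about the tool's z in rad. In form: dx dy dz roll; .... A call has 1 to 5 rows; each row is the pose to reach, as a shift and turn from the pose commanded when the call began, along the tool's axes at that moment; what a row does not reach only later rows make up. A row lasts 1/8 s, in which the tool goes at most 62.5 mm and 10.7 degrees, less where a joint would pass 70% of its speed; a pose out of reach is approached as far as the arm can. A call with a gripper value outside its range is refused whole. "gripper" is the finger opening in m, from 0 to 0.0854, set as the call begins (left out, the last holds). The fingers move at their own pace and stop on an object; "newtons" is the grip in N (left out, the last holds). Time passes only in rows, so rows that repeat a pose let the fingers close. It gives the time, the measured TCP pose, the force and the opening at its end, in the units of the state.
- ctrl.get_state(): the state, without advancing time (a new reading comes with each control period).
- ctrl.read_camera(name): name is "scene" or "side" or "wrist"; returns the picture (420x560x3 uint8, red, green, blue); there is no depth.
- ctrl.camera_model(name): a dict with "fov_y" (degrees; the focal length in pixels is half the picture's height over the tangent of half this angle, whatever the lens; pixels are square), "cx", "cy" (the principal point, pixels), "rvec" (rotation vector, rad) and "tvec" (3), from world to camera coordinates, as OpenCV has them. Camera axes: x right, y down, z forward; pixel columns grow to the right and rows downward; lengths in m; the calibration is good to about 2 mm. A picture is of the moment at which its call begins: read the wrist's pose just before it. camera_model takes no time and is no camera call; for the wrist camera it gives the pose at the moment of the call.
- ctrl.sign_off(): hands the job in, once; it reports no verdict.
The state is a dict: "time": time; "qpos": joint angles; "dq": joint speeds; "joint_efforts": joint torques, N m; "eef_pos": TCP position; "tcp_rot": TCP orientation; "contact_force": force on the tool from outside, world axes, zero at the start; "wrist_torque": the same for the moment, N m; "opening": opening from 0.0 (shut) to 1.0 (fully open).
Only numpy, scipy, OpenCV 4.12 (cv2) and the standard library are available. Lean on these libraries where they do the work, as an engineer would, in place of code of your own. Each camera call takes 0.05 s, during which the arm holds its last target.

## Task

Lift the handle of the hinged tray to tip the three big buttons into the canister, let the tray come back down, then put the cap in the canister's mouth with its two lugs through the notches, press it down against the spring until its flange is flush on the rim, and turn it a quarter turn clockwise (seen from above) to its stop. Finish still holding the cap's grip and pressing the cap fully home: do not let go. Leave the other things on the bench where they are.

Things in the scene. Friction and masses are not known exactly. Their poses are not given: they have to be found in the camera images.
- stand: stand fixed to the bench: wooden base 140 x 290 x 12 mm with an upright steel canister (100 mm diameter, rim 92 mm above the bench) and, on its +y side, a hinged tray. Origin: on the bench under the canister's axis; z up, +y from the canister towards the tray's handle, x along the line of the mouth's two notches
- mouth (a point): centre of the canister's mouth on the top face of its 6 mm thick rim plate; axes as the stand's. Round opening 72 mm diameter with two opposite notches 17 mm wide along x, reaching 45 mm out. Below the plate: 92 mm wide, 69 mm deep; stops there let the lugs turn only clockwise from the notches and end the turn 1 to 2 degrees past a quarter
- collar (a joint): sprung steel ring round the rim, 110 mm outside diameter: metres pressed down; 0 = free, 8 mm above the rim plate; 0.008 = flush. The cap's flange lands on it; it pushes back with 4.5 N at first, 12 N when flush. Let go, it would lift the locked cap to 4 mm above flush
- tray (a joint): tray's hinge, rad: 0 = flat (at rest), 1.22 = fully tipped to the canister. Lifting the handle tips it (about 2 N); let go, it sinks back to flat by itself within two seconds. Buttons may start to slide from 0.45; held past 1.0 they all slide out and fall into the mouth
- tray_hinge (a point): middle of the tray's hinge axis (97 mm above the bench, 66 mm from the canister's axis); the axis is the stand's x axis. The tray is an aluminium channel 123 mm long, 44 mm wide inside, open towards the canister; flat, its floor is 139 mm and its walls 153 mm above the bench
- tray_handle (a point): middle of the tray's handle, a round steel bar 10 mm thick, 72 mm long, parallel to the stand's x axis, held 40 mm out from the tray's end wall by an arm at each end. It turns with the tray; when flat it lies 163 mm outward (+y) from and 42 mm above the hinge axis
- cap: loose aluminium bayonet cap, about 160 g, standing plug-down on the bench. Origin: centre of the plug's underside, z up. Plug 67 mm diameter, tapered foot, 26 mm tall; flange 110 mm diameter from z 26 to 31 mm; on it a black bar grip 66 mm long (x), 30 mm wide (y), z 31 to 73 mm
- cap_lugs (a point): point on the cap's axis between its two lugs, 13 mm above the cap's origin; axes as the cap's. The lugs stick out of the plug along +x and -x, in line with the grip bar, to 43 mm from the axis, 11 mm wide, 6 mm thick. With the flange flush on the rim plate the lugs are 4 mm clear below the plate and free to turn
- button1: big round coat button, loose in the tray, nearest the canister: 30 mm diameter, 11 mm thick, 12 g; origin at the centre of its underside
- button2: big round coat button, loose in the tray, the middle one: 30 mm diameter, 11 mm thick, 12 g; origin at the centre of its underside
- button3: big round coat button, loose in the tray, nearest the handle: 30 mm diameter, 11 mm thick, 12 g; origin at the centre of its underside
- spool_a: bystander, not to be moved: thread spool, loose, 34 mm diameter, 55 mm tall; origin at the centre of its underside
- spool_b: bystander, not to be moved: thread spool, loose, 34 mm diameter, 55 mm tall; origin at the centre of its underside
- pin_tin: bystander, not to be moved: closed round tin, loose, 74 mm diameter, 24 mm tall; origin at the centre of its underside
- chalk: bystander, not to be moved: flat piece of tailor's chalk, loose, 50 x 45 x 9 mm; origin at the centre of its underside
There are look-alikes about, which are no part of the job. Leave any green or pink look-alike of the button1 alone.

How it is judged:
On the way, in this order (a step that is already met when the one before it is completed fails the run):
1. the tray is lifted by its handle (more than 0.3 rad) (value of joint tray above 0.3 rad).
2. all three buttons are inside the canister (horizontal distance between each of button1, button2, button3 and mouth below 0.046 m and z of each of button1, button2, button3 in the frame of mouth below -0.03 m), for 0.2 s.
3. the cap is pushed in with its lugs through the notches (horizontal distance between cap and mouth below 0.006 m and z of cap in the frame of mouth below -0.021 m and angle between the x axis of cap and the x axis of mouth, either way round below 0.35 rad).
At the end, for the whole second after the job is handed in: All three buttons in the canister, tray back down (under 0.15 rad), cap centred (5 mm) and level, turned at least 78 degrees from the notches, flange within 2 mm of flush on the rim, collar pressed at least 5.5 mm, fingers gripping it with 2 N or more (all of step 2 and horizontal distance between cap and mouth below 0.005 m and z of cap in the frame of mouth below -0.024 m and angle between cap's own z axis and vertical below 0.06 rad and angle between the x axis of cap and the x axis of mouth, either way round above 1.36 rad and value of joint collar above 0.0055 m and value of joint tray below 0.15 rad and contact force between the fingers and cap above 2 N); the arm keeps its last pose, push and grip.
It fails at once if a bystander is moved more than 40 mm (distance of any of spool_a, spool_b, pin_tin, chalk from where it was at the start of the episode above 0.04 m).
It also fails if it takes over 54 s, if anything falls off the work surface, if the arm or the gripper's body presses on something with over 40 N, if the wrist force passes 120 N, or if a joint passes its speed limit or range.

## Working session

There is one attempt and no reset: what is moved stays moved. The work goes in short steps, Python scripts to look and compute and a tool call to move; the robot and the scene stay as the last step left them, time stands still between calls to the robot, and variables do not carry over. Pictures are saved under pics/ and viewed, and the job is handed in when it is done.

Besides the shell and the picture viewer there is one more tool, called as a command line: name --argument value ..., lists and objects as JSON in quotes. play_rows: Moves the arm, as the interface text tells. Its arguments: {"type":"object","properties":{"increments":{"type":"string"},"gripper":{"type":"number"},"newtons":{"type":"number"}},"required":["increments"]}

```bash
mkdir -p pics
cat > h.py <<'E'
import numpy as np, cv2
from plant import ctrl
from scipy.spatial.transform import Rotation as R
def snap(n,f):
    m=ctrl.camera_model(n); im=ctrl.read_camera(n); cv2.imwrite('pics/'+f,cv2.cvtColor(im,cv2.COLOR_RGB2BGR)); np.save('pics/'+f+'.npy',np.array([m],dtype=object),allow_pickle=True); return im
def K(m):
    f=210/np.tan(np.radians(m['fov_y'])/2); return np.array([[f,0,m['cx']],[0,f,m['cy']],[0,0,1]])
def load(f): return np.load('pics/'+f+'.npy',allow_pickle=True)[0]
def ray(m,u,v,z):
    Rm=cv2.Rodrigues(np.array(m['rvec'],float))[0]; t=np.array(m['tvec'],float).ravel()
    c=-Rm.T@t; d=Rm.T@np.linalg.inv(K(m))@np.array([u,v,1.]); return c+d*(z-c[2])/d[2]
def proj(m,P):
    return cv2.projectPoints(np.atleast_2d(np.array(P,float)),np.array(m['rvec'],float),np.array(m['tvec'],float),K(m),None)[0][:,0]
E
python3 - <<'E'
from h import *
for n in ['scene','side','wrist']:
    snap(n,n+'0.png'); print(ctrl.camera_model(n))
print(ctrl.get_state())
E
```

```text
{'fov_y': 43.56382524020016, 'cx': 291.092990689297, 'cy': 210.63579939257463, 'rvec': array([ 1.50723086,  1.87596585, -0.93166949]), 'tvec': array([ 0.13125579, -0.28237273,  1.63400662])}
{'fov_y': 55.40686288853711, 'cx': 279.1317184239267, 'cy': 215.8332587224845, 'rvec': array([ 0.36765042, -2.68022538,  1.32381557]), 'tvec': array([0.55604791, 0.1975789 , 0.72054511])}
{'fov_y': 62.496564796745496, 'cx': 282.50799090155454, 'cy': 205.9756870019006, 'rvec': array([-2.83675551e+00, -1.87691284e-03,  2.32136290e-03]), 'tvec': array([-0.67456032, -0.0398399 ,  0.37992882])}
{'time': 0.15, 'qpos': array([-1.50028606e-01,  2.87018479e-01,  1.57784417e+00, -1.11266651e-05,
        1.27861191e+00, -1.50014281e-01]), 'dq': array([-0.00162628, -0.00210557, -0.004743  , -0.0005556 ,  0.00217231,
        0.00038616]), 'joint_efforts': array([ 7.91554030e-04, -4.06602967e+01, -2.93140125e+01, -8.94972595e-05,
        3.96185191e-03, -2.97825103e-06]), 'eef_pos': array([6.74484416e-01, 8.55351561e-05, 2.30225522e-01]), 'tcp_rot': array([ 7.07110396e-01,  7.07102540e-01, -5.62725045e-04, -7.54164629e-04]), 'contact_force': array([-0.06793625, -0.04957338, -1.10619357]), 'wrist_torque': array([-0.02470381, -0.01623194,  0.00884926]), 'opening': 1.0011390961276325}
```

View pics/scene0.png

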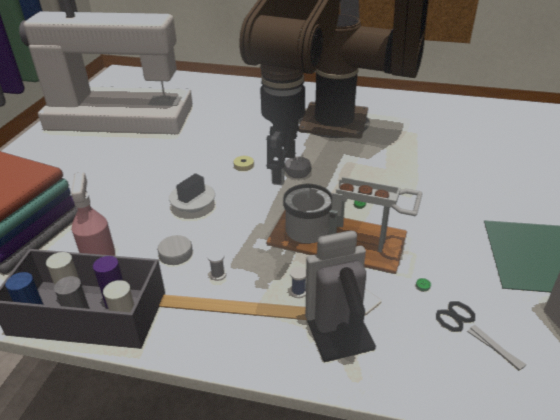

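View pics/side0.png

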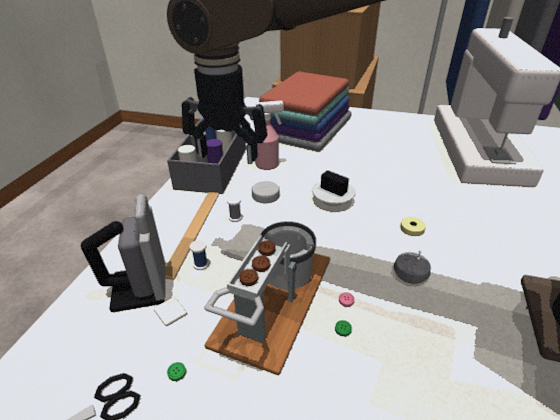

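View pics/wrist0.png

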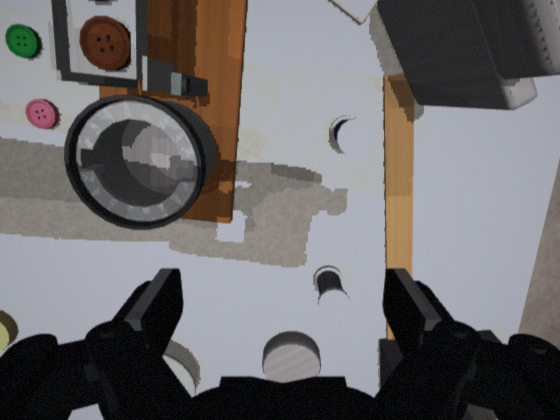

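Run:
```python
import cv2
def c(f,x,y,w,h,s,o):
    im=cv2.imread('pics/'+f)[y:y+h,x:x+w]; cv2.imwrite('pics/'+o,cv2.resize(im,None,fx=s,fy=s,interpolation=cv2.INTER_CUBIC))
c('wrist0.png',0,0,260,240,3,'w0c.png')
c('scene0.png',260,160,180,120,4,'s0c.png')
c('side0.png',190,210,160,160,3.7,'d0c.png')
c('scene0.png',140,160,100,60,8,'s0cap.png')
c('side0.png',290,160,100,60,8,'d0cap.png')
```

```text
(no output)
```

View pics/w0c.png

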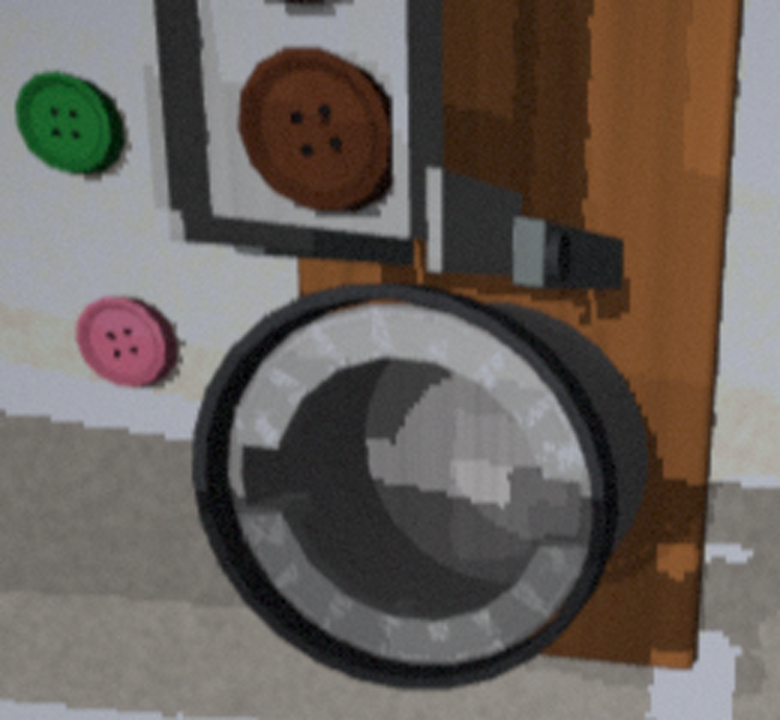

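View pics/s0c.png

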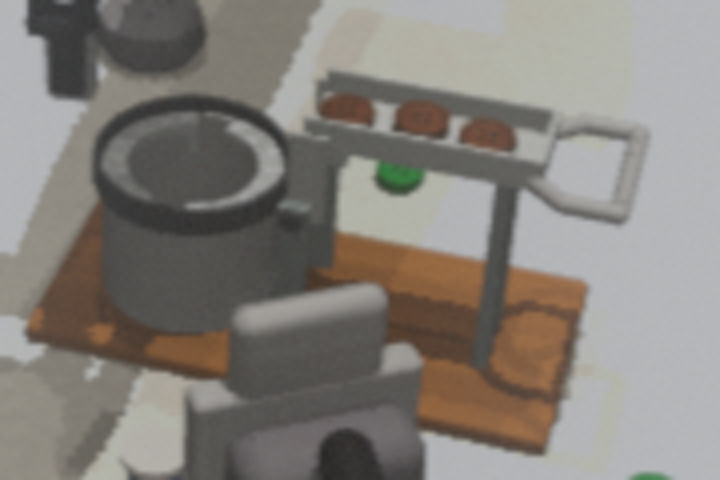

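View pics/d0c.png

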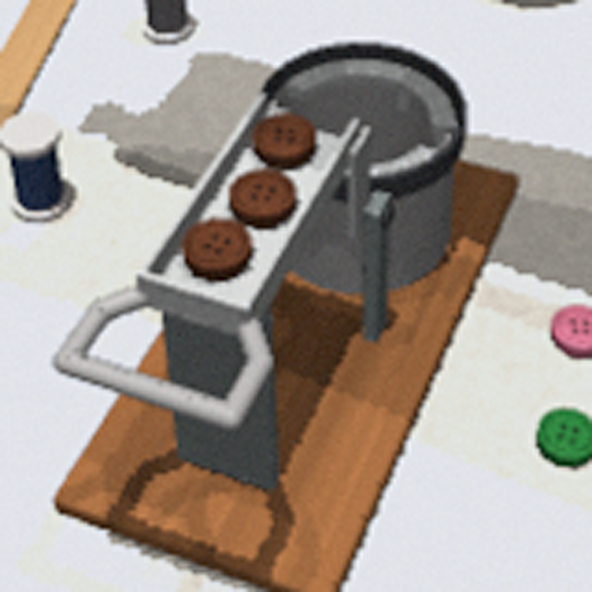

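View pics/s0cap.png

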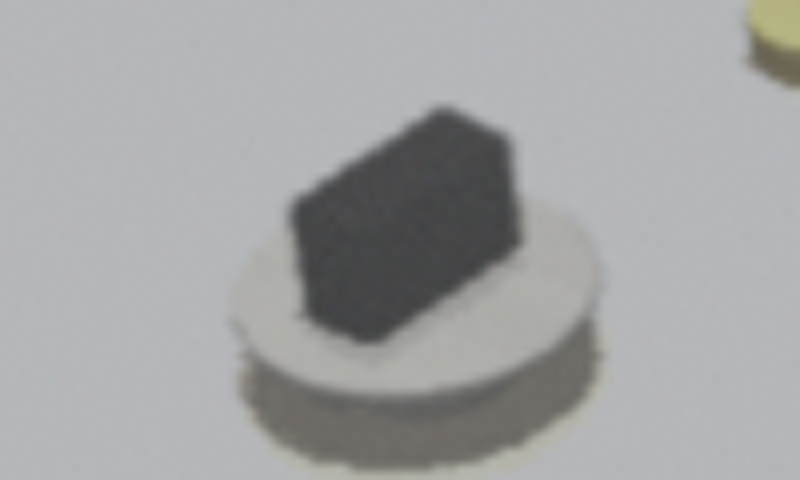

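View pics/d0cap.png

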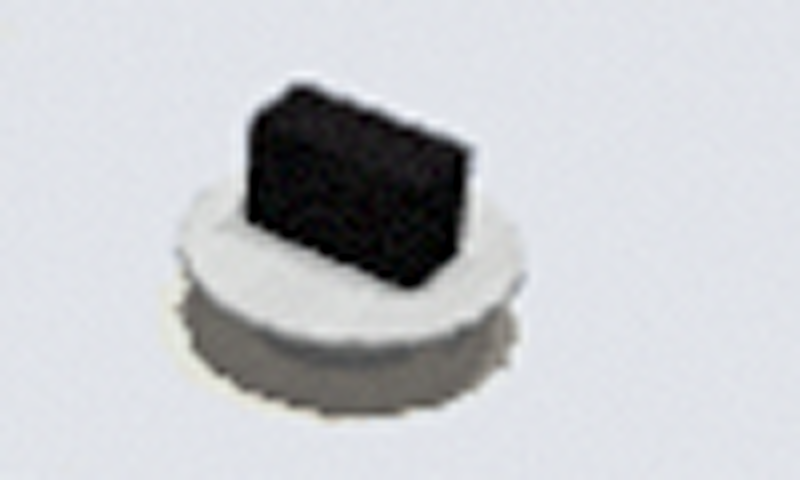

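```bash
cat > fit.py <<'E'
from h import *
from scipy.optimize import least_squares
mw,ms,md=[load(f) for f in ('wrist0.png','scene0.png','side0.png')]
def o(u,v,s,x,y): return np.array([(u+.5)/s-.5+x,(v+.5)/s-.5+y])
W=lambda u,v:o(u,v,3,0,0); S=lambda u,v:o(u,v,4,260,160); D=lambda u,v:o(u,v,3.7,190,210)
a=np.linspace(0,2*np.pi,361)
def tf(p,Q):
    c,s=np.cos(p[2]),np.sin(p[2]); Q=np.atleast_2d(Q); return np.c_[p[0]+c*Q[:,0]-s*Q[:,1],p[1]+s*Q[:,0]+c*Q[:,1],Q[:,2]]
def circ(p,m,r,z):
    q=proj(m,np.c_[p[0]+r*np.cos(a),p[1]+r*np.sin(a),0*a+z]); return np.array([q[:,0].min(),q[:,0].max(),q[:,1].min(),q[:,1].max()])
h=.163+.066; 
def res(p):
    r=[]
    q=circ(p,mw,.055,.100); r+=list(q[[0,2,3]]-[W(193,0)[0],W(0,285)[1],W(0,688)[1]])
    q=circ(p,ms,.055,.100); r+=list(q[[0,1,2]]-[S(93,0)[0],S(290,0)[0],S(0,95)[1]])
    q=circ(p,md,.055,.100); r+=list(q[[1,2]]-[D(466,0)[0],D(0,42)[1]])
    H=tf(p,[[-.031,h,.139],[.031,h,.139]])
    r+=list((proj(ms,H)-[S(638,132),S(620,213)]).ravel())
    r+=list((proj(md,H)-[D(230,410),D(70,358)]).ravel())
    N=tf(p,[[-.045,0,.092],[.045,0,.092]]); r+=list((proj(mw,N)-[W(245,475),W(587,513)]).ravel())
    return np.array(r)
if __name__=='__main__':
    best=None
    f=least_squares(res,[.55,.1,0],loss='soft_l1'); print(f.x,f.cost); print(np.round(f.fun if False else res(f.x),1)); p=f.x
    # cap
    C=lambda u,v:o(u,v,8,140,160); Dc=lambda u,v:o(u,v,8,290,160)
    def rc(p):
        r=[]
        q=circ(p,ms,.055,.031); r+=list(q-[C(232,0)[0],C(602,0)[0],0,0])[:2]
        q=circ(p,md,.055,.031); r+=list(q-[Dc(178,0)[0],Dc(525,0)[0],0,0])[:2]
        T=tf(p,[[-.033,-.015,.073],[-.033,.015,.073],[.033,-.015,.073],[.033,.015,.073]])
        for m,obs in ((ms,[C(440,105),C(510,135),C(295,210)]),(md,[Dc(300,83),Dc(470,150),Dc(250,120)])):
            q=proj(m,T); 
            for ob in obs: 
                k=np.argmin(((q-ob)**2).sum(1)); r+=list(q[k]-ob)
        B=tf(p,[[-.033,-.015,.031],[-.033,.015,.031],[.033,-.015,.031],[.033,.015,.031]])
        for m,obs in ((ms,[C(370,345),C(520,243),C(308,315)]),(md,[Dc(410,290),Dc(248,222)])):
            q=proj(m,B)
            for ob in obs:
                k=np.argmin(((q-ob)**2).sum(1)); r+=list(q[k]-ob)
        return np.array(r)
    g=min((least_squares(rc,[.65,-.2,y],loss='soft_l1') for y in np.arange(-1.5,1.6,.3)),key=lambda f:f.cost)
    print(g.x,g.cost,np.round(rc(g.x),1))
    for n,z,uv in (('tin',.024,(175,243)),('spoolA',.055,(216,260)),('spoolB',.055,(298,275)),('bowl',.03,(298,163)),('bottle',.09,(90,215))):
        print(n,ray(ms,*uv,z))
    for n,z,uv in (('irontop',.15,(145,200)),('tin',.024,(265,189)),('spA',.055,(235,201)),('spB',.055,(199,247)),('chalk',.009,(170,311)),('bowl',.03,(412,265))):
        print(n,ray(md,*uv,z))
E
python3 fit.py
```

```text
[ 0.55598223  0.02402246 -0.11111839] 11.721804286040353
[ 0.  -0.9  1.4 -1.5  0.1 -0.8 -0.4 -0.1 -1.   1.4 -1.  -1.4 -4.2  0.8
  0.7  2.   1.2  0.1 -2.4 -0.3]
[ 0.51035199 -0.26679177  2.73288038] 7.053891148934239 [-0.3 -0.3 -0.2 -0.1  0.1 -1.1  0.4 -0.9 -1.7 -1.7 -0.3 -0.3  0.8 -0.1
 -0.8 -0.1  0.3  0.4  1.   0.  -0.9 -0.3  0.3  1.9 -1.4  1.2]
tin [ 0.67958343 -0.24009314  0.024     ]
spoolA [ 0.74336509 -0.12225793  0.055     ]
spoolB [0.74995174 0.04575209 0.055     ]
bowl [ 0.31620894 -0.04563214  0.03      ]
bottle [ 0.7032246  -0.41130213  0.09      ]
irontop [0.83832055 0.04148909 0.15      ]
tin [ 0.68355208 -0.23774611  0.024     ]
spA [ 0.72161061 -0.12599853  0.055     ]
spB [0.73441177 0.04575124 0.055     ]
chalk [0.73829037 0.17788902 0.009     ]
bowl [ 0.31217025 -0.04281546  0.03      ]
```

```bash
cat > go.py <<'E'
# usage: go.py x0 y0 z0 th0  x y z th   -> row from commanded pose
import sys,numpy as np
def row(a,b):
    t=a[3]; d=np.array(b[:3])-np.array(a[:3])
    return np.round([-np.sin(t)*d[0]+np.cos(t)*d[1], np.cos(t)*d[0]+np.sin(t)*d[1], -d[2], a[3]-b[3]],4)
def after(a,r):
    t=a[3]; return [a[0]-np.sin(t)*r[0]+np.cos(t)*r[1], a[1]+np.cos(t)*r[0]+np.sin(t)*r[1], a[2]-r[2], a[3]-r[3]]
E
python3 - <<'E'
from go import *
print(row([.675,0,.231,0],[.581,.252,.29,1.46]))
E
```

```text
[ 0.252 -0.094 -0.059 -1.46 ]
```

play_rows --increments "0.04 -0.014 -0.03 -0.18; 0.09 -0.033 -0.059 -0.36; 0.14 -0.053 -0.059 -0.54; 0.2 -0.075 -0.059 -0.72; 0.252 -0.094 -0.059 -0.9" --gripper 0.04 --newtons 30

```text
time: 0.78
eef_pos: [0.5799, 0.2538, 0.2901]
tcp_rot: [0.326, 0.945, -0.0, -0.0]
contact_force: [0.9, 0.7, 0.4]
opening: 0.474
```

play_rows --increments "0 0 0 -0.18; 0 0 0 -0.36; 0 0 0 -0.56; 0 0 0 -0.56; 0 0 0 -0.56"

```text
time: 1.4
eef_pos: [0.5809, 0.252, 0.2901]
tcp_rot: [0.057, 0.998, -0.0, -0.0]
contact_force: [1.1, -0.5, -0.1]
opening: 0.47
```

Run:
```python
from h import *
print(R.from_quat(ctrl.get_state()['tcp_rot']).as_matrix(), ctrl.get_state()['qpos'])
snap('wrist','w1.png'); snap('side','d1.png')
from h import *
im=cv2.imread('pics/w1.png'); cv2.imwrite('pics/w1b.png',cv2.resize(im,None,fx=1.4,fy=1.4))
```

```text
[[-9.93583485e-01  1.13100196e-01 -4.52496973e-04]
 [ 1.13100261e-01  9.93583573e-01 -1.20956532e-04]
 [ 4.35913352e-04 -1.71357938e-04 -9.99999890e-01]] [ 2.49220896e-01  1.57142834e-01  1.62182872e+00 -5.73490294e-06
  1.36308945e+00 -1.20823149e+00]
```

View pics/w1b.png

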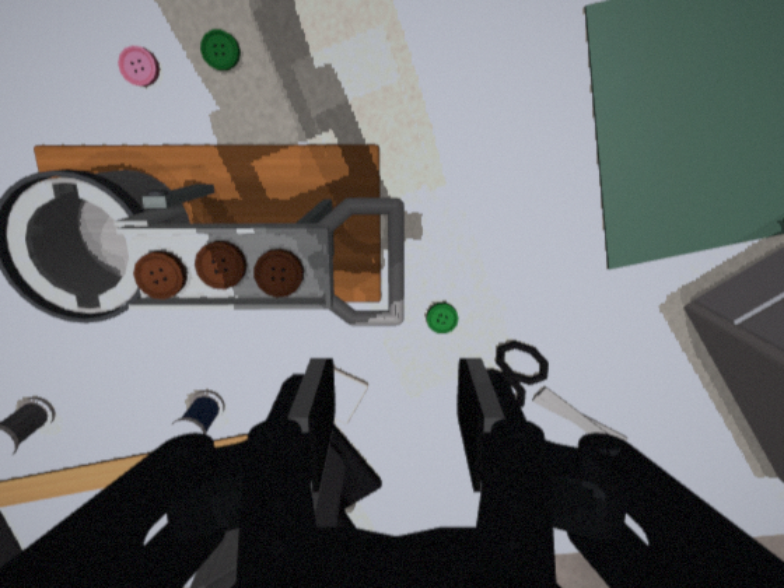

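View pics/d1.png

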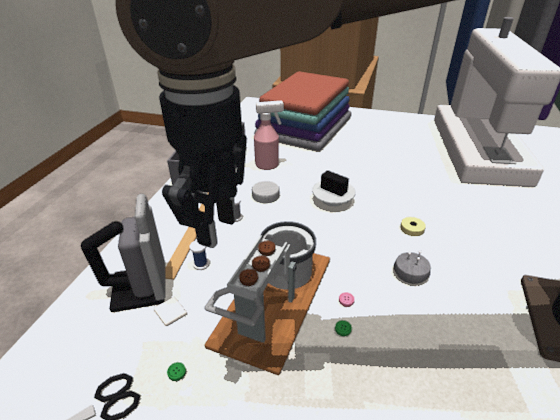

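Run:
```python
from h import *
m=load('w1.png'); q=lambda u,v,z:np.round(ray(m,(u+.5)/1.4-.5,(v+.5)/1.4-.5,z),4)
print(q(394,205,.139),q(394,318,.139),'bar')
print('walls end corner',q(330,224,.153),q(330,308,.153))
print('notch', q(65,184,.092),q(89,305,.092))
# collar edges: left -2, right?; top 170, bottom 322
print(q(75,170,.1),q(75,322,.1))
from fit import tf
for P in tf([.556,.024,-.111],[[-.031,.229,.139],[.031,.229,.139],[-.045,0,.092],[.045,0,.092]]): print(P, proj(m,P)*1.4)
```

```text
[0.5443 0.255  0.139 ] [0.6166 0.2467 0.139 ] bar
walls end corner [0.5491 0.217  0.153 ] [0.6004 0.2091 0.153 ]
notch [0.5107 0.0297 0.092 ] [0.5987 0.0196 0.092 ]
[0.5024 0.0447 0.1   ] [0.6083 0.011  0.1   ]
[0.55055761 0.25502463 0.139     ] [[395.05528926 215.16082286]]
[0.61217605 0.24815676 0.139     ] [[395.21099553 311.16072673]]
[0.51127694 0.02898475 0.092     ] [[ 64.07840942 184.78311981]]
[0.60072306 0.01901525 0.092     ] [[ 88.89602692 307.40508059]]
```

play_rows --increments "0 -0.001 0.06 0; 0 -0.001 0.115 0; 0 -0.001 0.15 0; 0 -0.001 0.17 0; 0 -0.001 0.17 0" --gripper 0.026

```text
time: 2.12
eef_pos: [0.5802, 0.2508, 0.1191]
tcp_rot: [0.056, 0.998, -0.0, -0.001]
contact_force: [0.5, -0.3, 0.8]
opening: 0.302
```

play_rows --increments "0 0 0 0; 0 0 0 0; 0 0 0 0" --gripper 0.0 --newtons 25

```text
time: 2.5
eef_pos: [0.5823, 0.2518, 0.1224]
tcp_rot: [0.055, 0.998, 0.001, 0.002]
contact_force: [1.8, 1.5, 2.6]
opening: 0.105
```

Run:
```python
import numpy as np
r=np.hypot(.163,.042);a=np.arctan2(.042,.163)
for t in np.arange(.1,1.2,.1): print(round(t,2),np.round([r*np.cos(a+t)-.163, -(r*np.sin(a+t)-.042)],3))
```

```text
0.1 [-0.005 -0.016]
0.2 [-0.012 -0.032]
0.3 [-0.02  -0.046]
0.4 [-0.029 -0.06 ]
0.5 [-0.04  -0.073]
0.6 [-0.052 -0.085]
0.7 [-0.065 -0.095]
0.8 [-0.08  -0.104]
0.9 [-0.095 -0.112]
1.0 [-0.11  -0.118]
1.1 [-0.126 -0.122]
```

play_rows --increments "0 -0.005 -0.016 0; 0 -0.012 -0.032 0; 0 -0.02 -0.046 0; 0 -0.029 -0.06 0; 0 -0.04 -0.073 0"

```text
time: 3.12
eef_pos: [0.578, 0.2132, 0.1962]
tcp_rot: [0.056, 0.998, 0.003, 0.003]
contact_force: [2.7, 6.2, 1.4]
opening: 0.099
```

play_rows --increments "0 -0.012 -0.012 0; 0 -0.025 -0.022 0; 0 -0.04 -0.031 0; 0 -0.055 -0.039 0; 0 -0.07 -0.045 0"

```text
time: 3.75
eef_pos: [0.5702, 0.143, 0.2422]
tcp_rot: [0.055, 0.998, 0.002, 0.003]
contact_force: [1.4, 3.8, 4.1]
opening: 0.102
```

play_rows --increments "0 -0.017 -0.004 0; 0 -0.017 -0.004 0; 0 -0.017 -0.004 0; 0 -0.017 -0.004 0"

```text
time: 4.25
eef_pos: [0.5682, 0.1254, 0.2464]
tcp_rot: [0.055, 0.998, 0.001, 0.003]
contact_force: [-0.8, 2.3, 7.7]
opening: 0.105
```

Run:
```python
from h import *
print(ctrl.get_state()['contact_force'])
a=snap('scene','s2.png'); b=snap('side','d2.png')
cv2.imwrite('pics/c2.png',cv2.cvtColor(np.hstack([cv2.resize(a[120:300,240:440],(400,360)),cv2.resize(b[150:350,180:380],(400,360))]),cv2.COLOR_RGB2BGR))
```

```text
[-0.77683242  2.30938883  7.66434678]
```

View pics/c2.png

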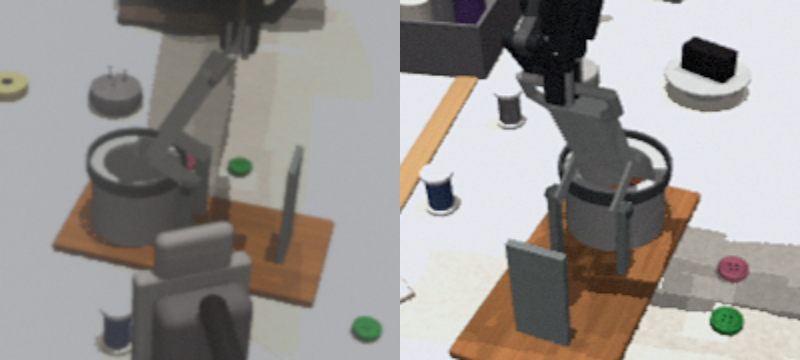

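play_rows --increments "0 -0.006 -0.001 0; 0 -0.006 -0.001 0; 0 -0.006 -0.001 0; 0 -0.006 -0.001 0; 0 -0.006 -0.001 0"

```text
time: 4.97
eef_pos: [0.5676, 0.1197, 0.2475]
tcp_rot: [0.055, 0.998, 0.001, 0.003]
contact_force: [-1.6, 3.0, 9.4]
opening: 0.101
```

Run:
```python
from h import *
a=snap('scene','s3.png'); b=snap('side','d3.png')
cv2.imwrite('pics/c3.png',cv2.cvtColor(np.hstack([cv2.resize(a[180:270,260:360],(400,360)),cv2.resize(b[220:300,240:340],(400,360))]),cv2.COLOR_RGB2BGR))
```

```text
(no output)
```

View pics/c3.png

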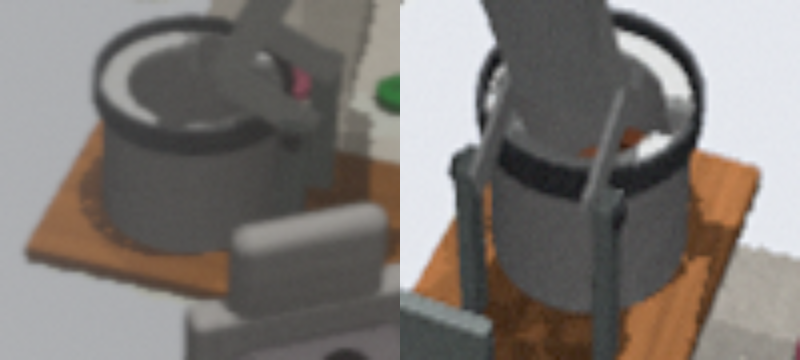

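play_rows --increments "0 0 0 0; 0 0 0 0; 0 0 -0.03 0; 0 0 -0.06 0; 0 0 -0.08 0" --gripper 0.035

```text
time: 5.7
eef_pos: [0.5661, 0.1185, 0.3243]
tcp_rot: [0.055, 0.998, -0.0, 0.0]
contact_force: [-0.5, -1.0, 0.1]
opening: 0.41
```

Run:
```python
from h import *
from go import *
a=[.5662,.1188,.323,1.46]
print(row(a,[.60,-.03,.32,1.17]))
b=snap('side','d4.png'); cv2.imwrite('pics/c4.png',cv2.cvtColor(cv2.resize(b[150:350,180:380],(600,600)),cv2.COLOR_RGB2BGR))
```

```text
[-0.05   -0.1442  0.003   0.29  ]
```

View pics/c4.png

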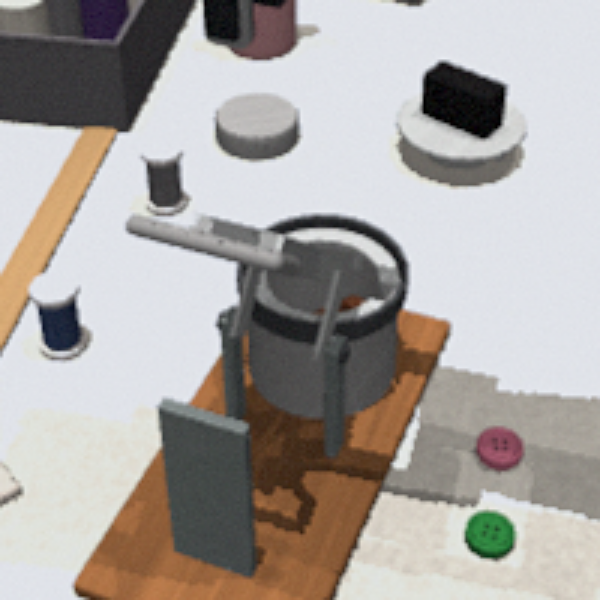

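play_rows --increments "-0.012 -0.036 0 0.1; -0.025 -0.08 0 0.2; -0.04 -0.12 0 0.29; -0.05 -0.144 0 0.29; -0.05 -0.144 0 0.29" --gripper 0.07

```text
time: 6.38
eef_pos: [0.5997, -0.0315, 0.3217]
tcp_rot: [0.201, 0.98, -0.0, -0.001]
contact_force: [-0.1, 0.7, 0.4]
opening: 0.819
```

Run:
```python
from h import *
a=snap('wrist','w5.png'); cv2.imwrite('pics/w5b.png',cv2.cvtColor(cv2.resize(a,None,fx=1.4,fy=1.4),cv2.COLOR_RGB2BGR))
```

```text
(no output)
```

View pics/w5b.png

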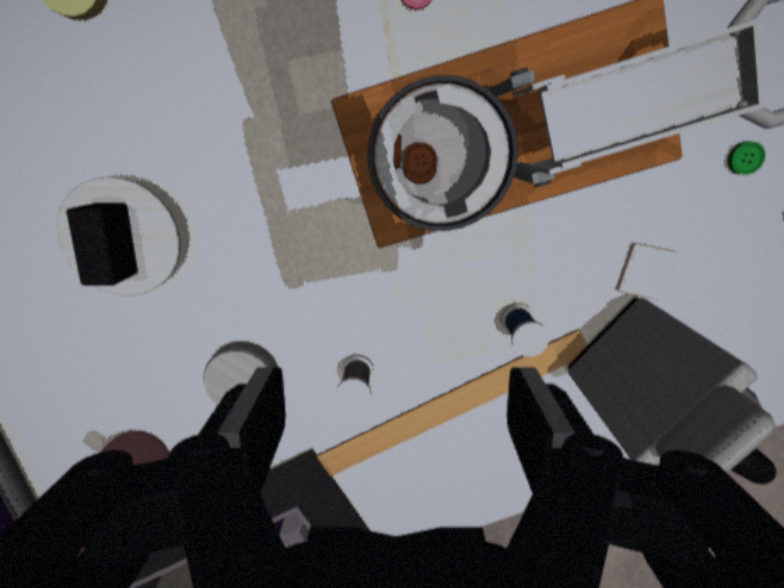

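Run:
```python
import cv2,numpy as np
im=cv2.imread('pics/w5.png')
a=cv2.resize(im[115:220,30:140],None,fx=5,fy=5,interpolation=cv2.INTER_CUBIC); a=cv2.convertScaleAbs(np.clip(a.astype(float),0,255)**0.6*255**.4)
cv2.imwrite('pics/w5cap.png',a)
cv2.imwrite('pics/w5can.png',cv2.resize(im[40:175,250:385],None,fx=4,fy=4,interpolation=cv2.INTER_CUBIC))
```

```text
(no output)
```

View pics/w5cap.png

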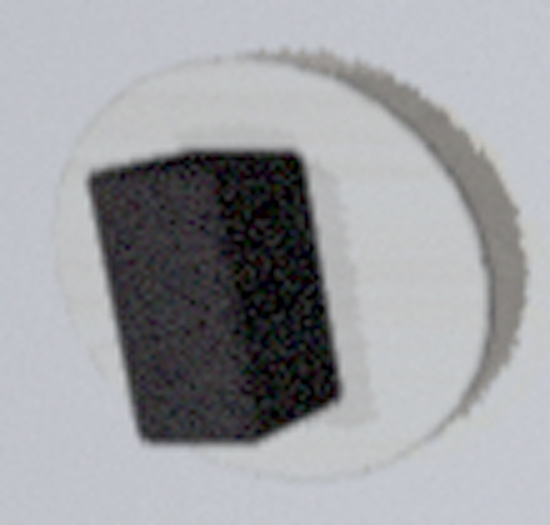

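View pics/w5can.png

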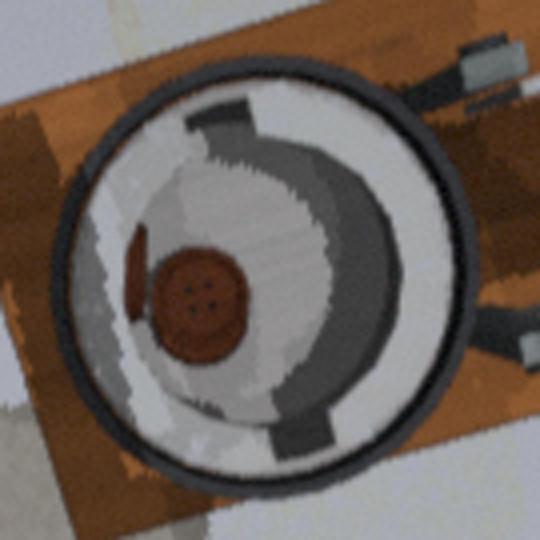

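Run:
```python
from h import *
from scipy.optimize import least_squares
m=load('w5.png')
q=lambda u,v,z:ray(m,(u+.5)/5-.5+30,(v+.5)/5-.5+115,z)
tl,bl,br,tr=[q(*p,.073) for p in ((90,175),(140,440),(257,440),(195,150))]
b2,b3=q(303,153,.031),q(340,400,.031)
print(np.round([tl,bl,br,tr,b2,b3],4),'topc',np.mean([tl,bl,br,tr],0))
for e in (tl-bl,tr-br,b2-b3): print(np.degrees(np.arctan2(e[1],e[0]))%180,np.linalg.norm(e))
def circfit(pts):
    pts=np.array(pts); f=least_squares(lambda c:np.hypot(pts[:,0]-c[0],pts[:,1]-c[1])-c[2],[*pts.mean(0)[:2],.05]); return f.x
print('flange',circfit([q(*p,.031)[:2] for p in ((57,230),(100,130),(230,56),(380,110),(460,190),(492,300),(460,408),(320,482),(210,445))]))
k=lambda u,v,z:ray(m,(u+.5)/4-.5+250,(v+.5)/4-.5+40,z)[:2]
print('collar',circfit([k(*p,.1) for p in ((52,280),(85,170),(150,95),(260,57),(400,105),(478,270),(440,400),(350,478),(260,497),(150,455),(80,370))]))
n1,n2=k(217,105,.092),k(304,455,.092);print('notches',n1,n2,(n1+n2)/2,np.linalg.norm(n1-n2),np.arctan2(*(n2-n1)[::-1]))
n1,n2=k(255,115,.092),k(335,440,.092);print('notchside',np.arctan2(*(n2-n1)[::-1]))
n1,n2=k(187,124,.092),k(275,458,.092);print('notchside',np.arctan2(*(n2-n1)[::-1]))
```

```text
[[ 0.4769 -0.2678  0.073 ]
 [ 0.5341 -0.293   0.073 ]
 [ 0.5449 -0.2675  0.073 ]
 [ 0.4814 -0.2428  0.073 ]
 [ 0.4874 -0.2443  0.031 ]
 [ 0.5457 -0.2702  0.031 ]] topc [ 0.50932981 -0.26779205  0.073     ]
156.20478469552557 0.06252622126900086
158.73690257563766 0.06815356404603704
156.10028789849125 0.06381518207390643
flange [ 0.51153318 -0.26700501  0.05383449]
collar [0.55489546 0.02508089 0.05363332]
notches [0.50981345 0.02990246] [0.60026982 0.01858237] [0.55504163 0.02424241] 0.09116193666332896 -0.12449699300207304
notchside -0.11985665336384244
notchside -0.11664749712314179
```

```bash
python3 -c "
from go import *
print(row([.60,-.03,.323,1.17],[.511,-.267,.13,1.17]))"
```

```text
[-0.0105 -0.2529  0.193   0.    ]
```

play_rows --increments "0 -0.055 0.01 0; -0.003 -0.11 0.03 0; -0.006 -0.165 0.055 0; -0.01 -0.215 0.09 0; -0.0105 -0.253 0.13 0"

```text
time: 7.05
eef_pos: [0.5106, -0.2675, 0.1928]
tcp_rot: [0.199, 0.98, -0.0, 0.001]
contact_force: [0.8, 0.3, 0.3]
opening: 0.819
```

play_rows --increments "0 0 0.045 0; 0 0 0.063 0; 0 0 0.063 0"

```text
time: 7.42
eef_pos: [0.5106, -0.2653, 0.1291]
tcp_rot: [0.198, 0.98, 0.001, -0.001]
contact_force: [0.3, 0.0, 0.0]
opening: 0.818
```

Run:
```python
from h import *
a=snap('wrist','w6.png'); cv2.imwrite('pics/w6b.png',cv2.cvtColor(cv2.resize(a,None,fx=1.4,fy=1.4),cv2.COLOR_RGB2BGR))
```

```text
(no output)
```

View pics/w6b.png

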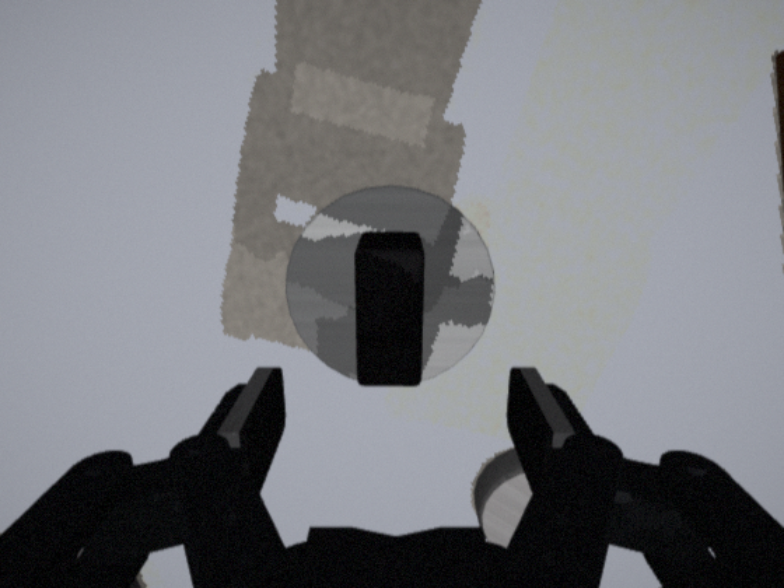

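Run:
```python
from h import *
from scipy.optimize import least_squares
m=load('w6.png'); q=lambda u,v,z:ray(m,(u+.5)/1.4-.5,(v+.5)/1.4-.5,z)[:2]
pts=np.array([q(*p,.031) for p in ((286,285),(300,235),(340,198),(390,185),(440,198),(480,236),(495,285),(483,330),(450,369),(300,335),(330,370))])
print(least_squares(lambda c:np.hypot(pts[:,0]-c[0],pts[:,1]-c[1])-c[2],[*pts.mean(0)[:2],.05]).x)
a,b=q(355,258,.073),q(358,383,.073); c,d=q(424,258,.073),q(421,383,.073)
print((a+b+c+d)/4, np.arctan2(*(b-a)[::-1]),np.arctan2(*(d-c)[::-1]))
```

```text
[ 0.51086901 -0.26839435  0.05470837]
[ 0.51155267 -0.26843432] -0.3998478987453331 -0.4042604758977008
```

play_rows --increments "0 -0.001 0.05 0; 0 -0.001 0.08 0; 0 -0.001 0.092 0; 0 -0.001 0.092 0"

```text
time: 7.98
eef_pos: [0.5114, -0.2679, 0.0394]
tcp_rot: [0.199, 0.98, -0.0, 0.001]
contact_force: [1.4, -0.2, -0.2]
opening: 0.819
```

play_rows --increments "0 0 0 0; 0 0 0 0; 0 0 0 0; 0 0 0 0; 0 0 0 0" --gripper 0.0 --newtons 80

```text
time: 8.6
eef_pos: [0.5116, -0.2687, 0.0401]
tcp_rot: [0.199, 0.98, -0.001, 0.001]
contact_force: [-1.1, -0.8, 5.9]
opening: 0.335
```

```bash
python3 -c "
from go import *
print(row([.5106,-.2679,.038,1.17],[.53,-.11,.24,1.454]))"
```

```text
[ 0.0437  0.153  -0.202  -0.284 ]
```

play_rows --increments "0 0 -0.04 0; 0 0 -0.09 0; 0.005 0.04 -0.14 -0.1; 0.02 0.08 -0.18 -0.2; 0.033 0.12 -0.202 -0.284"

```text
time: 9.22
eef_pos: [0.5274, -0.1434, 0.2427]
tcp_rot: [0.057, 0.998, -0.001, 0.001]
contact_force: [0.5, 0.3, -1.7]
opening: 0.336
```

Run:
```python
from h import *
from go import *
print(after([.5106,-.2679,.038,1.17],[.033,.12,-.202,-.284]),ctrl.get_state()['contact_force'])
a=snap('wrist','w7.png'); cv2.imwrite('pics/w7b.png',cv2.cvtColor(cv2.resize(a,None,fx=1.4,fy=1.4),cv2.COLOR_RGB2BGR))
a=snap('scene','s7.png');b=snap('side','d7.png')
cv2.imwrite('pics/c7.png',cv2.cvtColor(np.hstack([cv2.resize(a[170:270,240:340],(400,400)),cv2.resize(b[180:300,230:350],(400,400))]),cv2.COLOR_RGB2BGR))
```

```text
[np.float64(0.5270334323916952), np.float64(-0.14453492268949217), 0.24000000000000002, 1.454] [ 0.52890708  0.31450537 -1.71119441]
```

View pics/w7b.png

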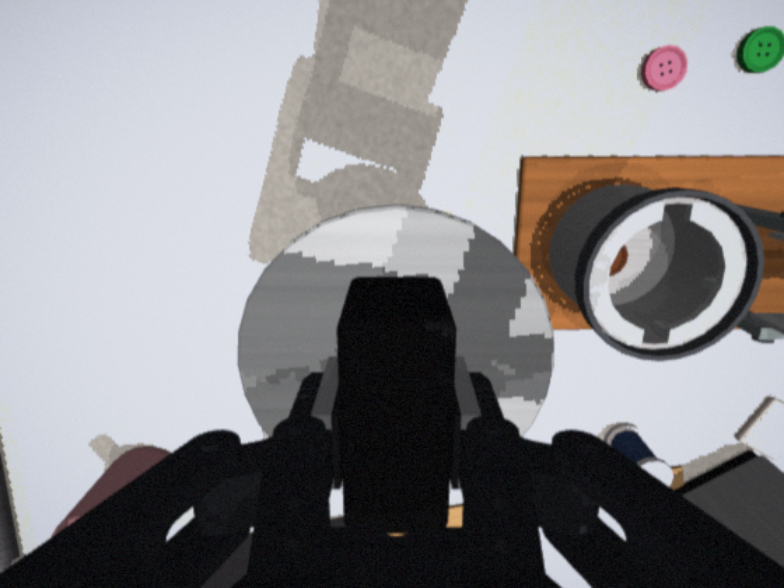

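View pics/c7.png

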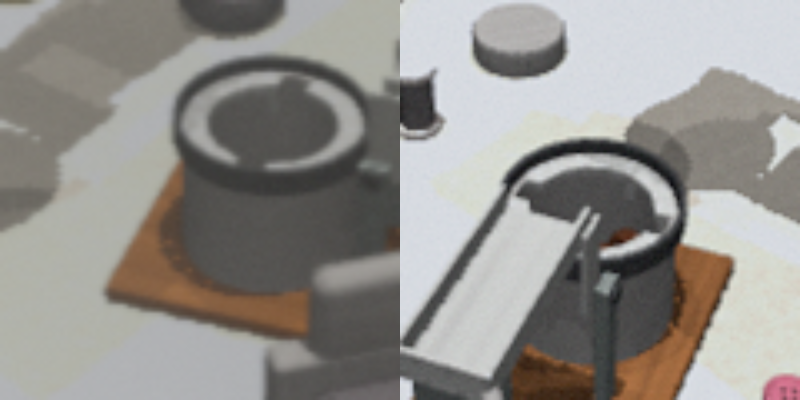

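Run:
```python
from h import *
from go import *
from scipy.optimize import least_squares
m=load('w7.png'); q=lambda u,v,z:ray(m,(u+.5)/1.4-.5,(v+.5)/1.4-.5,z)[:2]
pts=np.array([q(*p,.2337) for p in ((238,350),(263,272),(310,230),(390,205),(470,226),(525,270),(553,345),(540,410),(258,425))])
print(least_squares(lambda c:np.hypot(pts[:,0]-c[0],pts[:,1]-c[1])-c[2],[*pts.mean(0)[:2],.05]).x, ctrl.get_state()['eef_pos'],R.from_quat(ctrl.get_state()['tcp_rot']).as_matrix()[:,1])
k=q
pts=np.array([k(*p,.1) for p in ((578,285),(600,230),(640,198),(685,188),(735,210),(762,265),(750,320),(710,352),(660,360),(610,338))])
print(least_squares(lambda c:np.hypot(pts[:,0]-c[0],pts[:,1]-c[1])-c[2],[*pts.mean(0)[:2],.05]).x)
n1,n2=k(680,207,.092),k(656,342,.092);print((n1+n2)/2,np.linalg.norm(n1-n2),np.arctan2(*(n2-n1)[::-1]))
a=[.5270,-.1445,.24,1.454]; print(row(a,[.5555,.0245,.19,1.454]))
```

```text
[ 0.52677998 -0.14356473  0.05450395] [ 0.52731784 -0.14291293  0.24149588] [ 1.13745871e-01  9.93509502e-01 -8.64172800e-04]
[0.55485733 0.02419246 0.05559257]
[0.55569545 0.02551328] 0.08842101919248069 -0.11446771329314802
[-0.0086  0.1712  0.05    0.    ]
```

play_rows --increments "-0.002 0.04 0 0; -0.004 0.09 0 0; -0.006 0.135 0.02 0; -0.0085 0.171 0.05 0; -0.0085 0.171 0.05 0"

```text
time: 10.0
eef_pos: [0.5525, 0.0259, 0.1851]
tcp_rot: [0.057, 0.998, 0.0, -0.005]
contact_force: [-1.3, -1.4, -0.3]
opening: 0.339
```

play_rows --increments "0 0 0.02 0; 0 0 0.035 0; 0 0 0.035 0"

```text
time: 10.38
eef_pos: [0.5541, 0.0235, 0.1534]
tcp_rot: [0.059, 0.998, 0.0, -0.002]
contact_force: [-0.3, 0.3, -1.4]
opening: 0.339
```

Run:
```python
from h import *
s=ctrl.get_state();print(s['eef_pos'],s['contact_force'],s['qpos'])
a=snap('scene','s8.png');b=snap('side','d8.png');c=snap('wrist','w8.png')
cv2.imwrite('pics/w8b.png',cv2.cvtColor(c,cv2.COLOR_RGB2BGR))
cv2.imwrite('pics/c8.png',cv2.cvtColor(np.hstack([cv2.resize(a[170:270,240:340],(400,400)),cv2.resize(b[180:300,230:350],(400,400))]),cv2.COLOR_RGB2BGR))
```

```text
[0.55411311 0.02350962 0.15340727] [-0.33674749  0.26631732 -1.37664047] [-1.40433100e-01  1.03127327e-01  1.93886161e+00 -2.76395808e-04
  1.10361075e+00 -1.59272458e+00]
```

View pics/c8.png

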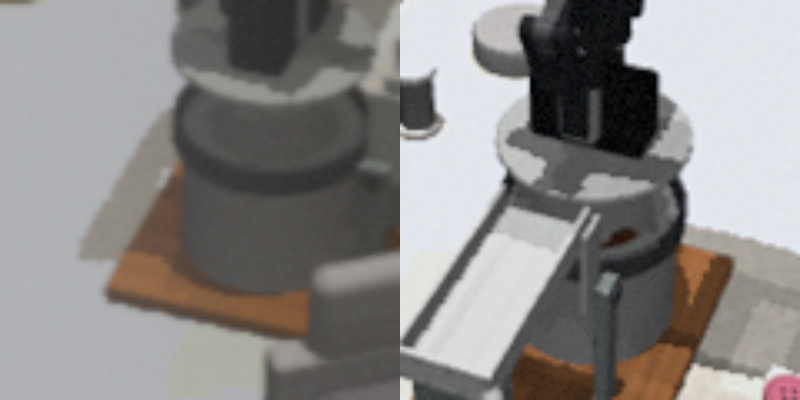

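View pics/w8b.png

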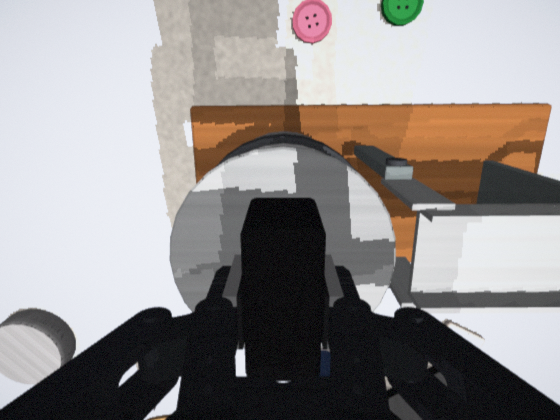

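play_rows --increments "0 0 0 0; 0 0 0.008 0; 0 0 0.016 0; 0 0 0.024 0; 0 0 0.028 0"

```text
time: 11.15
eef_pos: [0.5548, 0.0245, 0.1262]
tcp_rot: [0.058, 0.998, 0.0, -0.001]
contact_force: [-0.3, 0.7, -1.5]
opening: 0.339
```

play_rows --increments "0 0 0.004 0; 0 0 0.007 0; 0 0 0.007 0"

```text
time: 11.52
eef_pos: [0.5552, 0.0245, 0.1201]
tcp_rot: [0.058, 0.998, 0.0, -0.0]
contact_force: [1.1, -0.5, -0.9]
opening: 0.338
```

play_rows --increments "0 0 0.003 0; 0 0 0.006 0; 0 0 0.008 0; 0 0 0.008 0"

```text
time: 12.02
eef_pos: [0.5555, 0.0244, 0.113]
tcp_rot: [0.058, 0.998, -0.0, 0.0]
contact_force: [-2.9, -0.0, 3.5]
opening: 0.342
```

play_rows --increments "0 0 0.003 0; 0 0 0.006 0; 0 0 0.008 0; 0 0 0.008 0"

```text
time: 12.52
eef_pos: [0.5558, 0.0244, 0.1061]
tcp_rot: [0.058, 0.998, -0.0, 0.0]
contact_force: [-4.6, -1.4, 10.0]
opening: 0.336
```

play_rows --increments "0 0 0.001 0; 0 0 0.002 0; 0 0 0.002 0"

```text
time: 12.9
eef_pos: [0.5559, 0.0244, 0.1061]
tcp_rot: [0.058, 0.998, -0.0, -0.0]
contact_force: [-10.0, -1.4, 17.6]
opening: 0.341
```

Run:
```python
from h import *
s=ctrl.get_state();print(s['eef_pos'],s['contact_force'],s['wrist_torque'],s['qpos'])
a=snap('scene','s9.png');b=snap('side','d9.png')
cv2.imwrite('pics/c9.png',cv2.cvtColor(np.hstack([cv2.resize(a[170:270,240:340],(400,400)),cv2.resize(b[180:300,230:350],(400,400))]),cv2.COLOR_RGB2BGR))
```

```text
[0.555859   0.02435732 0.10605037] [-10.04842881  -1.39402497  17.64601816] [ 0.34408402  1.35473991 -0.01077359] [-1.38480611e-01  1.66203543e-01  1.96519936e+00 -2.17609793e-04
  1.01031088e+00 -1.59260962e+00]
```

View pics/c9.png

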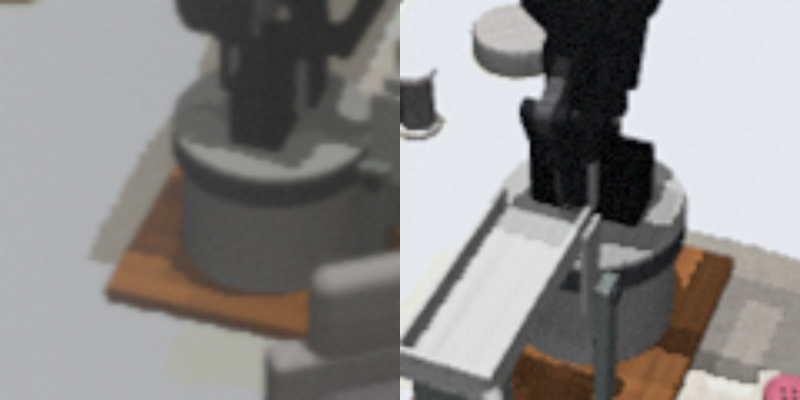

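play_rows --increments "0.002 0 0 0; 0.002 0 0 0"

```text
time: 13.25
eef_pos: [0.5559, 0.0244, 0.106]
tcp_rot: [0.058, 0.998, -0.0, 0.003]
contact_force: [-2.0, -0.6, 13.6]
opening: 0.338
```

play_rows --increments "0 0 0.001 0.13; 0 0 0.001 0.26; 0 0 0.001 0.4; 0 0 0.001 0.4"

```text
time: 13.75
eef_pos: [0.5566, 0.0241, 0.106]
tcp_rot: [0.256, 0.967, 0.0, 0.004]
contact_force: [-3.0, -1.3, 16.1]
opening: 0.336
```

play_rows --increments "0 0 0 0.15; 0 0 0 0.3; 0 0 0 0.45; 0 0 0 0.6; 0 0 0 0.6"

```text
time: 14.38
eef_pos: [0.5569, 0.0235, 0.1061]
tcp_rot: [0.53, 0.848, 0.001, 0.004]
contact_force: [-1.7, -2.2, 15.4]
opening: 0.341
```

play_rows --increments "0 0 0 0.15; 0 0 0 0.3; 0 0 0 0.45; 0 0 0 0.56; 0 0 0 0.56"

```text
time: 15.0
eef_pos: [0.5562, 0.0232, 0.106]
tcp_rot: [0.743, 0.669, 0.001, 0.003]
contact_force: [-3.5, -3.9, 17.2]
opening: 0.34
```

Run:
```python
from h import *
s=ctrl.get_state();y=R.from_quat(s['tcp_rot']).as_matrix()[:,1];print(s['eef_pos'],s['contact_force'],s['wrist_torque'],np.arctan2(y[1],y[0]),s['qpos'])
c=snap('wrist','w10.png');b=snap('side','d10.png')
cv2.imwrite('pics/w10b.png',cv2.cvtColor(np.hstack([c[:,60:460],cv2.resize(b[180:300,230:350],(390,420))]),cv2.COLOR_RGB2BGR))
```

```text
[0.55618523 0.0231685  0.10602969] [-3.454461   -3.86644814 17.2148068 ] [-0.39942855  1.04105904 -0.02126   ] -0.10550389511248498 [-0.1393695   0.16392371  1.96788453 -0.00328878  1.00379044 -0.03209871]
```

View pics/w10b.png

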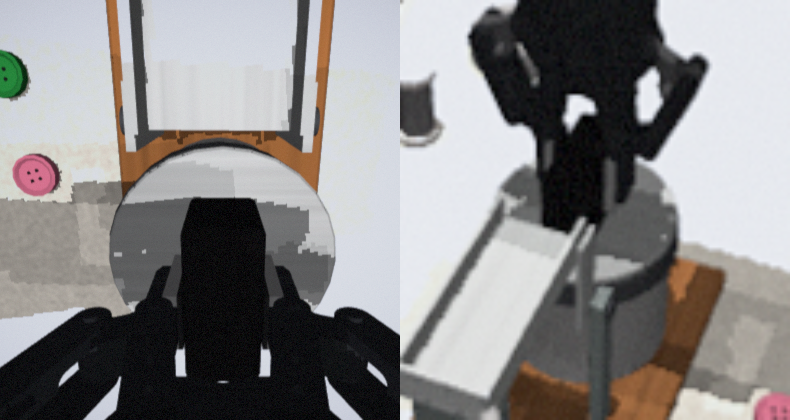

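play_rows --increments "0 0 0 0.03; 0 0 0 0.045; 0 0 0 0.045; 0 0 0 0.045; 0 0 0 0.045"

```text
time: 15.72
eef_pos: [0.555, 0.0235, 0.106]
tcp_rot: [0.757, 0.654, -0.0, 0.002]
contact_force: [-8.4, -2.6, 20.5]
opening: 0.334
```

Run:
```python
from h import *
from scipy.optimize import least_squares
s=ctrl.get_state();y=R.from_quat(s['tcp_rot']).as_matrix()[:,1];print(s['eef_pos'],s['contact_force'],s['wrist_torque'],np.arctan2(y[1],y[0]))
c=snap('wrist','w11.png');snap('scene','s11.png')
m=load('w10.png');q=lambda u,v,z:ray(m,u,v,z)[:2]
pts=np.array([q(u+60,v,.097) for u,v in ((110,250),(125,200),(150,170),(185,150),(222,143),(265,151),(300,172),(325,210),(335,248),(325,295))])
print(least_squares(lambda c:np.hypot(pts[:,0]-c[0],pts[:,1]-c[1])-c[2],[*pts.mean(0)[:2],.05]).x)
cv2.imwrite('pics/w11b.png',cv2.cvtColor(c,cv2.COLOR_RGB2BGR))
```

```text
[0.55499554 0.02352669 0.10599674] [-8.44085283 -2.56247514 20.54576454] [-0.27082239  1.37945602  0.75674266] -0.14573551530123077
[0.55733867 0.02567182 0.05423705]
```

View pics/w11b.png

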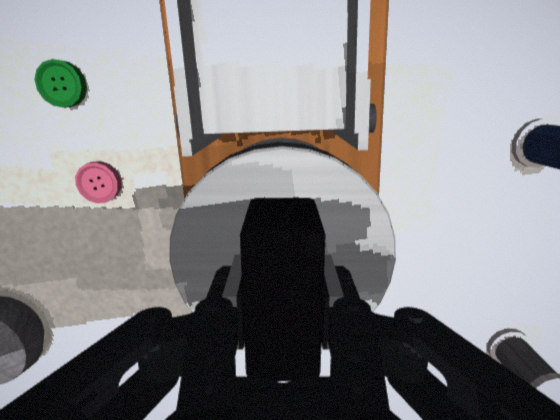

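View pics/s11.png

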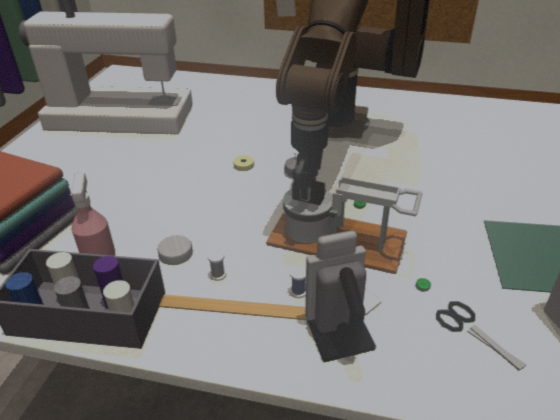

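play_rows --increments "0 0 0 0; 0 0 0 0; 0 0 0 0; 0 0 0 0"

```text
time: 16.32
eef_pos: [0.555, 0.0235, 0.106]
tcp_rot: [0.757, 0.654, -0.0, 0.002]
contact_force: [-7.8, -2.4, 19.2]
opening: 0.339
```

Run:
```python
from h import *
s=ctrl.get_state();print(s['time'],s['eef_pos'],s['contact_force'],s['wrist_torque'],s['opening'],np.abs(s['dq']).max())
print(ctrl.sign_off())
```

```text
16.325 [0.55497697 0.023509   0.10597115] [-7.77073514 -2.41335066 19.16263163] [-0.2934839   1.40806748  0.77375418] 0.3385421780318883 0.0012972613867608912
the job is handed in; nothing more can be done
None
```

The job is handed in at 16.3 s; `sign_off` reports no verdict. I tipped the tray by its handle and released it to sink back flat. The cap then went in through the notches, pressed flush and turned clockwise to its stop, still gripped and pressed down.

Last checks:
- **Turn:** the tool turned about 1.60 rad, and at the end a 0.77 N m torque about the vertical showed the lugs against the stop.
- **Pressing:** the cap reads flush by tool height (TCP z 0.106 m), with about 19 N downward push against the collar's 12 N. I had no direct collar reading.
- **Centring:** the tool is within about 1 mm of the mouth axis. A picture-based fit of the flange just before the final nudge gave about 2 mm.
- **Side load:** about 8 N sideways remained at the end.
- **Grip:** the fingers stopped at about 29 mm on the 30 mm bar, with the grip set to 80 N. The arm was still.
- **Tray and bystanders:** the tray is flat and empty. The bystanders look unmoved in the pictures, which I did not measure.

One check stayed incomplete: only two buttons were ever visible in the canister. I take the third to be there too, hidden under the rim, because the tray was empty, no stray button showed around the stand, and the cap seated fully.

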